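# Bring a compressor pump just past compression

## Robot

A 6-joint arm with a two-finger parallel gripper is mounted at the origin on the work surface. World frame = base frame: x ahead of the robot, y to its left, z up, the work surface at z = 0. Lengths are in mm, angles in degrees, forces in N, time in s.
With the tool pointing down it reaches from about 350 to 850 mm from the base axis. Payload 8.1 kg.
Tool frame: the origin (TCP) lies at the very end of the fingers, on their centre line; the grasp point (between the pads) lies 19 mm behind it (r.grip_depth is the distance from the TCP to the grasp point, in mm); y points along the fingers, z is the direction in which the jaws open and shut, and the axes are right-handed (so a half turn about y gives the same grasp; the last joint's range is limited). The gripper opens to 85 mm and grips with 20 to 120 N. Pads are 22 mm wide; open, the fingers measure 114 mm over their backs; the gripper's body (76 mm by 85 mm) begins 54 mm behind the grasp point. The pads swing forward as they close: fully open they stand 13 mm farther back than shut.
Start: joints at [-80.294, 7.471, 85.268, -0, 87.261, -4.893], TCP at [151.251, -580.628, 231.292] pointing down, gripper open.
Joint ranges: [-169.43, 169.43], [-51.17, 129.36], [1.28, 143.12], [-76.62, 256.62], [0, 156.53], [-152.29, 152.29]. Speed limits (degrees/s): [136.94, 136.94, 159.86, 180, 180, 180].

## Interface

Orientations are given as [roll, pitch, yaw] about the fixed x, y, z axes, in that order (R = Rz(yaw) Ry(pitch) Rx(roll)).
In Python, from bench import readout, eyes, r gives the robot as it stands. The module is installed in compiled form; this text tells all that it offers.
- The arm moves only by the tool move_arm, never from a script. Its argument "motion" is text: rows parted by semicolons, each of 6 numbers parted by spaces: the shift along the world's x, y, z in cm, then the turn, a rotation vector about the world's x, y, z in degrees. A call has 1 to 10 rows; each row is the pose to reach, as a shift and turn from the pose commanded when the call began; what a row does not reach only later rows make up. A row lasts 1/12 s, in which the tool goes at most 41.7 mm and 7.16 degrees, less where a joint would pass 70% of its speed; a pose out of reach is approached as far as the arm can. A call with a gripper value outside its range is refused whole. "fingers" is the finger opening in cm, from 0 to 8.54, set as the call begins (left out, the last holds). The fingers move at their own pace and stop on an object; "squeeze" is the grip in N (left out, the last holds). Time passes only in rows, so rows that repeat a pose let the fingers close. It gives the time, the measured TCP pose, the force and the opening at its end, in the units of the state.
- readout.sense(): the state, without advancing time (a new reading comes with each control period).
- eyes.snapshot(name): name is "scene" or "top" or "wrist"; returns a dict with "image" (400x640x3 uint8, blue, green, red), "fx", "fy", "cx", "cy" (pixels), "world_to_cam" (4x4, takes a point from world to camera coordinates). Camera axes: x right, y down, z forward; pixel columns grow to the right and rows downward; lengths in mm; the calibration is good to about 2 mm. The wrist camera is an equidistant fisheye: a pixel r from the principal point sees the ray r / f radians off the axis. A picture is of the moment at which its call begins. There is no depth.
- r.hand_in(): hands the job in, once; it reports no verdict.
The state is a dict: "time": time; "joint_pos": joint angles; "qd": joint speeds; "joint_efforts": joint torques, N m; "tool_pos": TCP position; "tcp_rot": TCP orientation; "ft_force": force on the tool from outside, world axes, zero at the start; "wrist_torque": the same for the moment, N m; "finger_gap": finger opening in mm.
Only numpy, scipy, OpenCV 4.12 (cv2) and the standard library are available. Lean on these libraries where they do the work, as an engineer would, in place of code of your own. Each camera call takes 0.05 s, during which the arm holds its last target. There are 200 camera calls.

## Task

On the workshop bench, take the black knob on the solid flywheel of the compressor pump (the one with the finned cylinder) and turn the wheel clockwise, seen from above, over its compression peak: stop when the knob has just passed the fixed pointer, about 15 degrees past it, and let go. Do not let the wheel run on as far as 45 degrees past the pointer, and leave the spoked handwheel of the green gearbox where it is.

Things in the scene. Friction and masses are not known exactly. Their poses are not given: they have to be found in the camera images.
- flywheel (a joint): Angle of the pump's flywheel, a flat solid dark steel disc 230 mm across, 25 mm thick, on an upright shaft: 0 with the knob at the fixed pointer, negative before it, growing clockwise seen from above. Starts at -1.77 to -1.13; stops at -1.9 and 1.9. Friction, about 5 N at the knob, holds it anywhere; compression adds up to 3 N before the pointer (most 45 degrees before), helps as much after it.
- pump_hub (a point): Point on the flywheel's axis at the height of its flat rim top, 125 mm above the bench; fixed to the bolted-down pump, not turning. z is up; x points from the axis along the finned aluminium cylinder (240 mm long from the axis, below the wheel's top) to the steel pointer just outside the rim. Direction of the knob = that of this x axis minus the joint value (yaw, counter-clockwise positive).
- flywheel_knob (a point): Centre (half-way up) of the black upright round knob on the flywheel's rim, 26 mm in diameter, 45 mm high, 85 mm from the wheel's axis; this point is 27.5 mm above the wheel's top. It spins freely on its pin, so a gripper holding it need not turn with the wheel; ignore its orientation. Nothing else on the pump rises more than 10 mm above the wheel's top.
- handwheel_knob (a point): Bystander, not to be moved: centre of a like black knob on a spoked aluminium handwheel, 200 mm across, on a green bolted-down gearbox that has no cylinder; this point is 147.5 mm above the bench.

How it is judged:
By the outcome, as a careful person would: the job done as asked, in the order asked, and still so for the second after the job is handed in, with the robot touching nothing.
It also fails if it takes over 35 s, if anything falls off the work surface, if the arm or the gripper's body presses on something with over 40 N, if the wrist force passes 120 N, or if a joint passes its speed limit or range.

## Working session

There is one attempt and no reset: what is moved stays moved. The work goes in short steps, Python scripts to look and compute and a tool call to move; the robot and the scene stay as the last step left them, time stands still between calls to the robot, and variables do not carry over. Pictures are saved under pics/ and viewed, about 8 in all and at most 12, crops included, and the job is handed in when it is done.

Besides the shell and the picture viewer there is one more tool, called after "Call:" in YAML: its name, and indented under it one key for each argument. move_arm: Moves the arm, as the interface text tells. Its arguments: {"type":"object","properties":{"motion":{"type":"string"},"fingers":{"type":"number"},"squeeze":{"type":"number"}},"required":["motion"]}

```bash
mkdir -p pics; python3 - <<'E'
from bench import readout, eyes, r
import cv2
for n in ("scene","top"):
    s=eyes.snapshot(n); cv2.imwrite(f"pics/{n}0.png",s["image"]); print(n,s["fx"],s["cx"],s["cy"],s["world_to_cam"].tolist() if hasattr(s["world_to_cam"],'tolist') else s["world_to_cam"])
print(readout.sense())
E
```

```text
scene 419.1005837304063 321.92388405089537 203.2014179795517 [[-0.2169633472391767, 0.9761740985544692, 0.0033219371067539014, 125.22801664233111], [0.7232099053204429, 0.16302361685516134, -0.6711115653852623, -297.507672770821], [-0.6556632815715459, -0.1432041537764542, -0.7413489269837795, 1183.7775400633511], [0.0, 0.0, 0.0, 1.0]]
top 372.64603593161485 326.937270009928 196.52853645977146 [[0.012879647455083543, -0.9990154842329991, -0.042452054651560246, 13.261387193522223], [-0.9981631918824558, -0.010331986831026195, -0.059694994925464435, 583.1390895547374], [0.059197610192139406, 0.043142928862442836, -0.9973135568299016, 826.5687957922561], [0.0, 0.0, 0.0, 1.0]]
{'time': 0.1, 'joint_pos': array([-8.02944017e+01,  7.51126932e+00,  8.53229760e+01, -1.97830799e-03,
        8.72601238e+01, -4.89300645e+00]), 'qd': array([ 0.02074364, -0.1520921 , -0.12611915,  0.01240364,  0.0880407 ,
        0.06145899]), 'joint_efforts': array([ 1.09931203e-03, -5.70950818e+01, -5.01943910e+01, -1.06724949e-04,
        8.04689247e-03,  2.20507661e-05]), 'tool_pos': array([ 151.15530281, -580.14650436,  230.3448357 ]), 'tcp_rot': array([-9.00941937e+01,  6.08054925e-03, -1.65401304e+02]), 'ft_force': array([ 0.7327938 , -0.0136801 , -0.39448361]), 'wrist_torque': array([-0.0592726 , -0.00327604,  0.02075386]), 'finger_gap': 85.71618466767238}
```

View pics/top0.png

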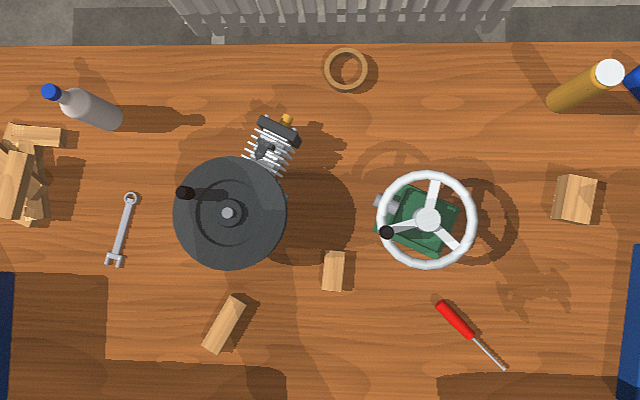

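View pics/scene0.png

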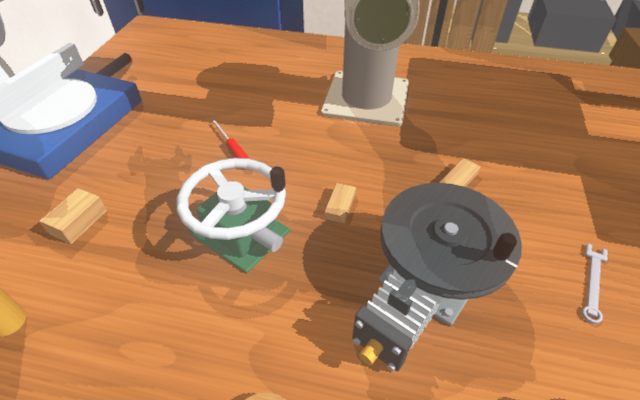

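```bash
python3 - <<'E'
import cv2,numpy as np
a=cv2.imread("pics/top0.png")[100:280,160:310]; b=cv2.imread("pics/scene0.png")[175:375,345:530]
a=cv2.resize(a,None,fx=3,fy=3,interpolation=3);b=cv2.resize(b,None,fx=1.85,fy=2.7,interpolation=3)
im=np.zeros((540,800,3),np.uint8); im[:,:450]=a; im[:,450:450+b.shape[1]]=b[:540,:350]
cv2.imwrite("pics/crop1.png",im)
E
```

```text
(no output)
```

View pics/crop1.png

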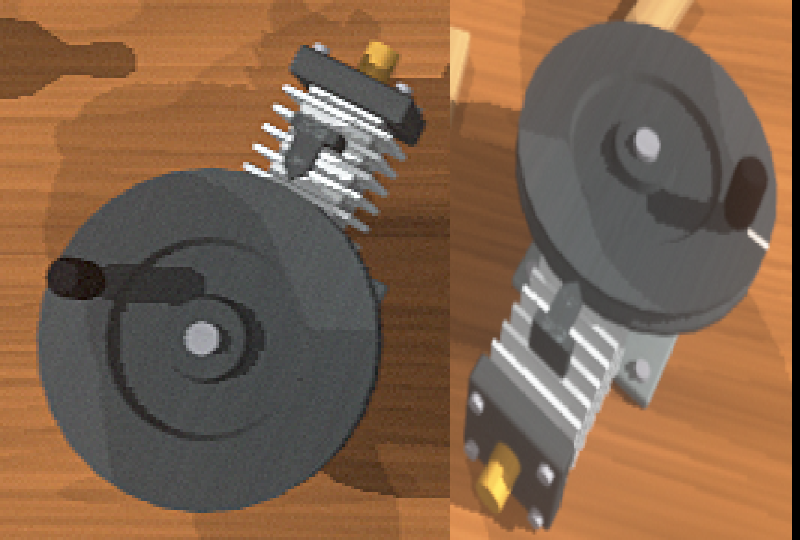

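The crop shows the disc centred at about top pixel (229.8, 213.4), knob middle (185.3, 193), pointer tip (257.3, 159.3); in the scene view the knob is at about (505, 246).

```bash
cat > h.py <<'E'
import numpy as np
def ray(s,u,v,z):
    T=np.array(s["world_to_cam"]);R=T[:3,:3];c=-R.T@T[:3,3]
    d=R.T@np.array([(u-s["cx"])/s["fx"],(v-s["cy"])/s["fy"],1]);return c+d*(z-c[2])/d[2]
def proj(s,p):
    T=np.array(s["world_to_cam"]);q=T[:3,:3]@np.array(p)+T[:3,3];return [s["fx"]*q[0]/q[2]+s["cx"],s["fy"]*q[1]/q[2]+s["cy"]]
E
python3 - <<'E'
from bench import eyes
from h import *
import cv2
t=eyes.snapshot("top");s=eyes.snapshot("scene")
H=ray(t,229.8,213.4,125);K=ray(t,185.3,193,152.5);P=ray(t,257.3,159.3,128)
K2=ray(s,505,246,152.5)
print(H,K,K2,P,ray(t,160+202/3,100+338/3,135))
for q in(K,K2): d=q-H;print(np.hypot(*d[:2]),np.degrees(np.arctan2(d[1],d[0])))
d=P-H;print(np.hypot(*d[:2]),np.degrees(np.arctan2(d[1],d[0])))
c=ray(t,386.5,232,147.5);print('handknob',c)
# draw rim both
out=[]
for S in(t,s):
    im=S["image"].copy()
    for a in range(0,360,6):
        u=proj(S,[H[0]+115*np.cos(np.radians(a)),H[1]+115*np.sin(np.radians(a)),125]);cv2.circle(im,(int(round(u[0])),int(round(u[1]))),0,(0,255,255),-1)
    for p in(H,K,P):
        u=proj(S,p);cv2.circle(im,(int(round(u[0])),int(round(u[1]))),1,(0,0,255),-1)
    out.append(im)
a=cv2.resize(out[0][130:290,150:310],(400,400),interpolation=0);b=cv2.resize(out[1][175:335,370:530],(400,400),interpolation=0)
cv2.imwrite("pics/chk.png",np.hstack([a,b]))
E
```

```text
[540.87750626 208.78579739 125.        ] [578.9457001  288.64717229 152.5       ] [579.09877395 290.5192015  152.5       ] [649.41956408 155.3892317  128.        ] [542.15052631 210.67344279 135.        ]
88.47048424967777 64.51386990369234
90.22867975607751 64.93764023247917
120.96516665232951 -26.19458217911909
handknob [509.15670276 -99.27715196 147.5       ]
```

View pics/chk.png

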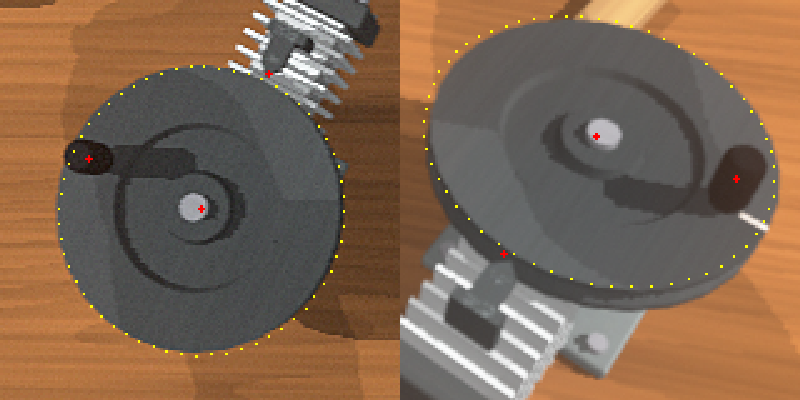

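The overlay matches to about 1–2 mm. The hub is at about (541, 210), the knob at about (577.5, 287) in direction 64.7°, and the pointer direction is about −26.5°. I'll keep the gripper orientation and go above the knob.

Call:
move_arm:
  motion: "1.5 2 0.5 0 0 0;3.5 4.7 1 0 0 0;5.8 7.7 1 0 0 0;8.1 10.8 1 0 0 0;10.4 13.9 1 0 0 0;12.7 17 1 0 0 0;15 20 1 0 0 0;17.3 23.1 1 0 0 0;19.6 26.2 1 0 0 0;22 29.4 1 0 0 0"
  fingers: 8.5
  squeeze: 60

```text
time: 1.03
tool_pos: [371.8, -285.0, 241.3]
tcp_rot: [-90.0, 0.0, -165.4]
ft_force: [1.1, -0.1, 0.2]
finger_gap: 84.8
```

Call:
move_arm:
  motion: "1.3 3.6 0 0 0 0;2.6 7.2 0 0 0 0;4 10.8 0 0 0 0;5.3 14.4 0 0 0 0;6.7 18.2 0 0 0 0;8 21.8 0 0 0 0;9.3 25.4 0 0 0 0;10.6 29 0 0 0 0;11.9 32.6 0 0 0 0;13.2 36 0 0 0 0"

```text
time: 1.87
tool_pos: [503.4, 75.6, 241.3]
tcp_rot: [-90.0, 0.0, -165.4]
ft_force: [0.7, 0.1, -1.0]
finger_gap: 84.9
```

Call:
move_arm:
  motion: "1.3 3.6 0 0 0 0;2.6 7.2 0 0 0 0;4 10.8 -0.3 0 0 0;5 14.4 -0.5 0 0 0;6 17.5 -1 0 0 0;6.9 19.8 -1 0 0 0;7.4 21.3 -1 0 0 0;7.4 21.3 -1 0 0 0;7.4 21.3 -1 0 0 0;7.4 21.3 -1 0 0 0"

```text
time: 2.7
tool_pos: [577.0, 285.7, 231.0]
tcp_rot: [-90.0, -0.0, -165.4]
ft_force: [-0.4, -0.7, -0.5]
finger_gap: 85.0
```

```bash
python3 - <<'E'
from bench import eyes,readout
from h import *
import cv2
S=eyes.snapshot("wrist");im=S["image"];st=readout.sense();print(st["time"],st["tool_pos"],st["tcp_rot"],st["ft_force"],st["joint_pos"])
T=np.array(S["world_to_cam"])
def fp(p):
    q=T[:3,:3]@np.array(p)+T[:3,3];a=np.arctan2(np.hypot(q[0],q[1]),q[2]);f=S["fx"];n=np.hypot(q[0],q[1]);return f*a*q[0]/n+S["cx"],f*a*q[1]/n+S["cy"]
for p in([577.5,287,175],[577.5,287,130],[541,210,135],[649,155.4,128],list(st["tool_pos"])):
    u=fp(p);print(p,u);cv2.circle(im,(int(u[0]),int(u[1])),2,(0,0,255),-1)
cv2.imwrite("pics/w1.png",im)
E
```

```text
2.75 [577.12310078 285.43748527 231.25209846] [-8.99813182e+01 -1.91074931e-02 -1.65439506e+02] [ 0.10471282 -0.20186119 -0.51597595] [ 2.17645117e+01  1.42547259e+01  7.76316916e+01 -1.61467240e-02
  8.81348819e+01  9.72045436e+01]
[577.5, 287, 175] (np.float64(315.91611600004205), np.float64(216.53962330979135))
[577.5, 287, 130] (np.float64(316.22481218082714), np.float64(197.19651366434522))
[541, 210, 135] (np.float64(389.8562641421513), np.float64(257.8943420502346))
[649, 155.4, 128] (np.float64(480.96342521959104), np.float64(157.87357061578174))
[np.float64(577.1231007799635), np.float64(285.4374852717434), np.float64(231.2520984636807)] (np.float64(318.0514497409639), np.float64(256.20039740594837))
```

View pics/w1.png

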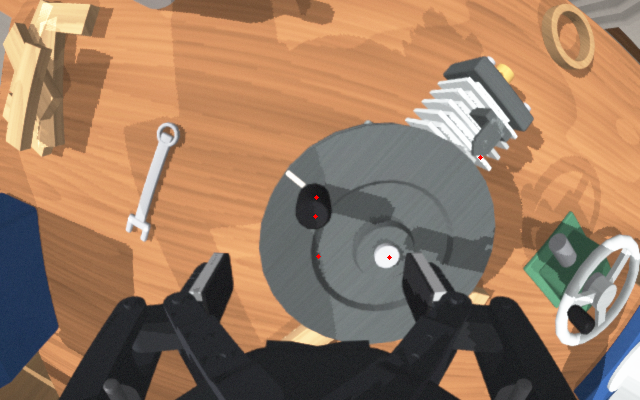

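The wrist view agrees: knob at about (314, 212), predicted (316, 214), and the pointer tip within about 3 px. I'll descend and grip.

Call:
move_arm:
  motion: "0.1 0.2 -1.5 0 0 0;0.1 0.2 -3.5 0 0 0;0.1 0.2 -5.5 0 0 0;0.1 0.2 -7.5 0 0 0;0.1 0.2 -8.6 0 0 0;0.1 0.2 -9 0 0 0;0.1 0.2 -9 0 0 0"

```text
time: 3.33
tool_pos: [577.7, 287.4, 140.4]
tcp_rot: [-90.0, -0.1, -165.5]
ft_force: [-0.3, -0.0, 0.5]
finger_gap: 85.0
```

Call:
move_arm:
  motion: "0 0 0 0 0 0;0 0 0 0 0 0;0 0 0 0 0 0;0 0 0 0 0 0;0 0 0 0 0 0;0 0 0 0 0 0;0 0 0 0 0 0;0 0 0 0 0 0"
  fingers: 1.5
  squeeze: 50

```text
time: 4.0
tool_pos: [578.7, 289.0, 142.4]
tcp_rot: [-90.0, 0.1, -165.4]
ft_force: [-1.3, 1.7, 6.0]
finger_gap: 24.9
```

```bash
python3 - <<'E'
from bench import readout
s=readout.sense();print(s["tool_pos"],s["ft_force"],s["finger_gap"])
import numpy as np
p0=s["tool_pos"][:2];H=np.array([541,210])
d=p0-H;a0=np.degrees(np.arctan2(d[1],d[0]));R=np.hypot(*d);print(a0,R)
for a in np.arange(64,-45,-4): print(a,np.round((H+85*np.array([np.cos(np.radians(a)),np.sin(np.radians(a))])-p0)/10,2))
E
```

```text
[578.74385441 288.97570588 142.44652894] [-1.3318158   1.73871584  6.00872398] 24.89000947594445
64.4560586120272 87.53148384589981
64 [-0.05 -0.26]
60 [ 0.48 -0.54]
56 [ 0.98 -0.85]
52 [ 1.46 -1.2 ]
48 [ 1.91 -1.58]
44 [ 2.34 -1.99]
40 [ 2.74 -2.43]
36 [ 3.1 -2.9]
32 [ 3.43 -3.39]
28 [ 3.73 -3.91]
24 [ 3.99 -4.44]
20 [ 4.21 -4.99]
16 [ 4.4  -5.55]
12 [ 4.54 -6.13]
8 [ 4.64 -6.71]
4 [ 4.7 -7.3]
0 [ 4.73 -7.9 ]
-4 [ 4.7  -8.49]
-8 [ 4.64 -9.08]
-12 [ 4.54 -9.66]
-16 [  4.4  -10.24]
-20 [  4.21 -10.8 ]
-24 [  3.99 -11.35]
-28 [  3.73 -11.89]
-32 [  3.43 -12.4 ]
-36 [  3.1  -12.89]
-40 [  2.74 -13.36]
-44 [  2.34 -13.8 ]
```

Gripped (gap 24.9), forces small. The knob position agrees with a hub at about (541.9, 211.5). Next is the first part of the arc, to 26°.

Call:
move_arm:
  motion: "0.36 -0.19 0 0 0 0;0.87 -0.48 0 0 0 0;1.36 -0.81 0 0 0 0;1.83 -1.18 0 0 0 0;2.27 -1.58 0 0 0 0;2.68 -2 0 0 0 0;3.06 -2.46 0 0 0 0;3.41 -2.94 0 0 0 0;3.73 -3.44 0 0 0 0;4 -3.96 0 0 0 0"

```text
time: 4.83
tool_pos: [617.6, 250.4, 142.4]
tcp_rot: [-90.1, -0.0, -165.3]
ft_force: [-7.8, 5.7, 8.6]
finger_gap: 24.6
```

Call:
move_arm:
  motion: "0.24 -0.54 0 0 0 0;0.44 -1.1 0 0 0 0;0.61 -1.67 0 0 0 0;0.73 -2.25 0 0 0 0;0.81 -2.84 0 0 0 0;0.86 -3.43 0 0 0 0;0.86 -4.02 0 0 0 0;0.81 -4.61 0 0 0 0;0.73 -5.2 0 0 0 0;0.61 -5.78 0 0 0 0"

```text
time: 5.67
tool_pos: [624.0, 193.0, 142.4]
tcp_rot: [-90.2, 0.1, -165.3]
ft_force: [-4.4, 8.6, 7.7]
finger_gap: 24.6
```

Call:
move_arm:
  motion: "-0.16 -0.57 0 0 0 0;-0.37 -1.13 0 0 0 0;-0.61 -1.67 0 0 0 0;-0.89 -2.19 0 0 0 0;-1.12 -2.57 0 0 0 0;-1.37 -2.94 0 0 0 0;-1.64 -3.29 0 0 0 0;-1.83 -3.52 0 0 0 0;-1.93 -3.63 0 0 0 0;-1.93 -3.63 0 0 0 0"

```text
time: 6.5
tool_pos: [604.8, 156.1, 142.4]
tcp_rot: [-90.1, 0.1, -165.4]
ft_force: [-4.3, 5.9, 7.3]
finger_gap: 24.7
```

```bash
python3 - <<'E'
from bench import eyes,readout
import cv2,numpy as np
s=eyes.snapshot("scene")["image"];t=eyes.snapshot("top")["image"]
a=cv2.resize(t[100:290,150:340],(400,400),interpolation=3);b=cv2.resize(s[150:350,345:545],(400,400),interpolation=3)
cv2.imwrite("pics/e1.png",np.hstack([a,b]));q=readout.sense();print(q["tool_pos"],q["ft_force"],q["finger_gap"])
E
```

```text
[604.82479743 156.08286885 142.41642128] [-5.03514378  5.37873333  7.73893312] 24.3909787781933
```

View pics/e1.png

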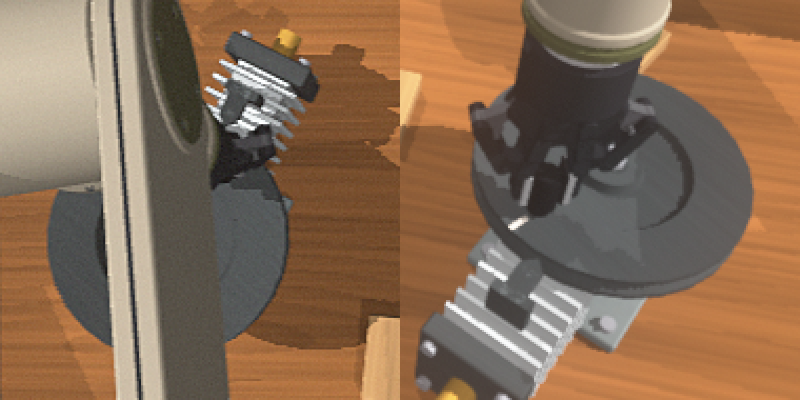

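The gripped knob is about 14° past the pointer (the white rim line has passed the pointer tip in the scene view). Releasing and lifting.

Call:
move_arm:
  motion: "0 0 0 0 0 0;0 0 0 0 0 0;0 0 0 0 0 0;0 0 0 0 0 0;0 0 0 0 0 0;0 0 0 0 0 0;0 0 0 0 0 0;0 0 0 0 0 0"
  fingers: 8

```text
time: 7.27
tool_pos: [605.1, 154.6, 141.2]
tcp_rot: [-90.0, -0.0, -165.4]
ft_force: [0.7, 0.5, -0.2]
finger_gap: 80.1
```

Call:
move_arm:
  motion: "0 0 1 0 0 0;0 0 3 0 0 0;0 0 5.5 0 0 0;0 0 8 0 0 0;0 0 10.5 0 0 0;-1.5 -2 12 0 0 0;-3.5 -5 13 0 0 0;-5.5 -8 13 0 0 0;-7.5 -11 13 0 0 0;-8 -12 13 0 0 0"

```text
time: 8.1
tool_pos: [523.2, 31.7, 272.8]
tcp_rot: [-89.9, 0.0, -165.5]
ft_force: [-0.3, -0.5, 0.7]
finger_gap: 79.6
```

Call:
move_arm:
  motion: "-1 -3 0 0 0 0;-2 -6 0 0 0 0;-3 -9 0 0 0 0;-4 -12 0 0 0 0;-5 -15 0 0 0 0;-6 -18 0 0 0 0;-7 -20 0 0 0 0;-7 -21 0 0 0 0;-7 -21 0 0 0 0;-7 -21 0 0 0 0"

```text
time: 8.93
tool_pos: [455.5, -175.1, 271.7]
tcp_rot: [-90.0, 0.0, -165.5]
ft_force: [0.3, 0.1, -0.6]
finger_gap: 80.0
```

```bash
python3 - <<'E'
from bench import eyes,readout
import cv2,numpy as np
s=eyes.snapshot("scene")["image"];t=eyes.snapshot("top")["image"]
a=cv2.resize(t[100:300,160:360],(400,400),interpolation=3);b=cv2.resize(s[140:340,345:545],(400,400),interpolation=3)
c=cv2.resize(s[100:340,100:345],(400,200))
cv2.imwrite("pics/f1.png",np.vstack([np.hstack([a,b]),np.hstack([cv2.resize(t,(400,200)),c])]));q=readout.sense();print(q["time"],q["tool_pos"],q["ft_force"],q["finger_gap"])
E
```

```text
9.0333 [ 455.6413468  -174.2391956   271.45473479] [ 0.14564303 -1.10001547  0.34828865] 79.78185216643276
```

View pics/f1.png

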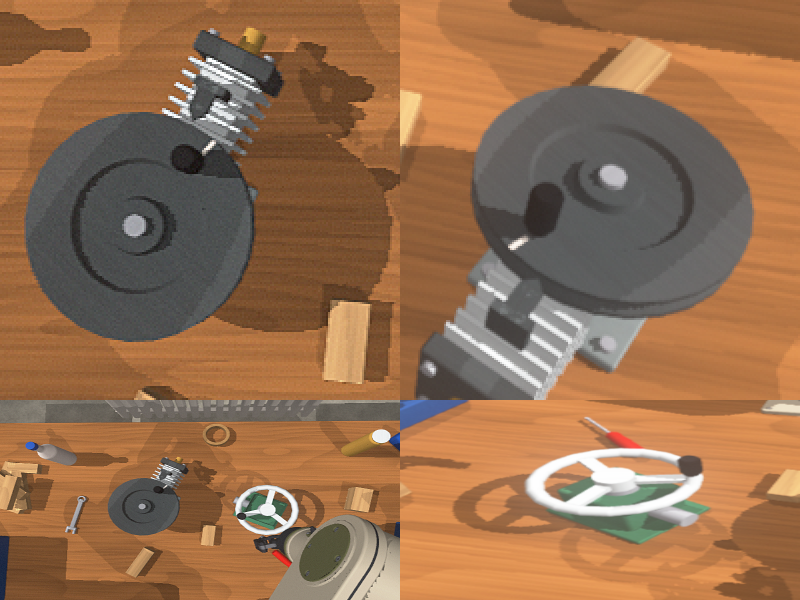

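The knob is free at top pixel (253.5, 180), its white line is clockwise of the pointer tip, and the handwheel is unchanged. Now a check of the angle.

```bash
python3 - <<'E'
from bench import eyes
from h import *
t=eyes.snapshot("top");s=eyes.snapshot("scene")
H=np.array([541.9,211.0]);f=lambda p:np.degrees(np.arctan2(*(p[:2]-H)[::-1]))
print(f(ray(t,253.5,180,152.5)),f(ray(t,267.5,169,125)),f(ray(s,345+143/2,140+210/2,152.5)),'pointer',f(ray(t,257.3,159.3,128)),f(ray(t,160+197/2,100+118/2,128)))
print(f(ray(t,160+237/2,100+64/2,100)), ray(t,386.5,232,147.5))
E
```

```text
-40.900734915457285 -40.61249168102428 -39.83492876261875 pointer -27.34869890109763 -28.212572311491776
-28.531186756665917 [509.15670276 -99.27715196 147.5       ]
```

```bash
python3 -c "
from bench import r
print(r.hand_in())"
```

```text
the job is handed in; nothing more can be done
None
```

I gripped the flywheel knob, turned the wheel clockwise over its compression peak, let go and moved the arm clear. Then I handed the job in, at about 9 s on the robot's clock.

- **Final angle:** after release, the top and scene cameras put the knob about 12–13° past the pointer. That is a little short of the 15° aimed for and well under 45°. The individual readings differ by about 1–2°: knob at −39.8° to −40.9°, pointer at −27.3° to −28.5°.
- **Handwheel:** it looked unmoved in the last pictures, by eye only.
- **Forces:** the readings stayed below about 13 N during the turn and were near zero after release.

No check failed.

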